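# Return the screwdriver and check it in

## Robot

A 6-joint arm with a two-finger parallel gripper is mounted at the origin on a cart in front of the work surface, level with it; the furniture and walls round the work are solid. World frame = base frame: x ahead of the robot, y to its left, z up, the work surface at z = 0. Lengths are in m, angles in rad, forces in N, time in s.
With the tool pointing down it reaches from about 0.3 to 0.775 m from the base axis. Payload 14.6 kg.
Tool frame: the origin (TCP) lies at the very end of the fingers, on their centre line; the grasp point (between the pads) lies 19 mm behind it; z points along the fingers, y is the line along which they close (so a half turn about z gives the same grasp; the last joint's range is limited). The gripper opens to 94 mm and grips with 3 to 60 N. Pads are 16 mm wide; open, the fingers measure 119 mm over their backs; the gripper's body (75 mm by 177 mm) begins 78 mm behind the grasp point.
Start: joints at [-1.2, 0.3, 1.521, -0, 1.321, -0.067], TCP at [0.233, -0.498, 0.205] pointing down, gripper open.
Joint ranges: [-3.03, 3.03], [-0.79, 2.21], [0.23, 2.52], [-1.04, 4.18], [0, 3.07], [-2.55, 2.55]. Speed limits (rad/s): [2.22, 2.22, 2.57, 3.14, 3.14, 3.14].

## Interface

Orientations are given as [roll, pitch, yaw] about the fixed x, y, z axes, in that order (R = Rz(yaw) Ry(pitch) Rx(roll)).
In Python, from station import status, vision, order, silhouettes gives the robot as it stands. The module is installed in compiled form; this text tells all that it offers.
- The arm moves only by the shell command python3 -m pendant 'ROWS' [FORCE]. ROWS is JSON, one flat list of numbers, 7 for each row, row after row: the shift along the tool's x, y, z in units of 500 mm (1.0 is 500 mm), then the turn, a rotation vector about the tool's x, y, z in units of 90 degrees (1.0 is 90 degrees), then the opening, from -1 (shut) to 1 (fully open). A call has 1 to 12 rows; each row is the pose to reach, as a shift and turn from the pose commanded when the call began, along the tool's axes at that moment; what a row does not reach only later rows make up. A row lasts 1/10 s, in which the tool goes at most 50 mm and 8.59 degrees, less where a joint would pass 70% of its speed; a pose out of reach is approached as far as the arm can. A call with a number of a shift or a turn outside -1 to 1 is refused whole. A call with a gripper value outside its range is refused whole. The fingers move at their own pace and stop on an object; FORCE is the grip in N (left out, the last holds). Time passes only in rows, so rows that repeat a pose let the fingers close. It gives the time, the measured TCP pose, the force, the opening and the grip force at its end, in the units of the state.
- status.get_obs(): the state, without advancing time (a new reading comes with each control period).
- vision.camera(name): name is "side" or "top"; returns a dict with "pixels" (384x512x3 uint8, red, green, blue), "K" (3x3 intrinsics, pixels), "R" (3x3) and "t" (3): a world point X has camera coordinates R X + t. Camera axes: x right, y down, z forward; pixel columns grow to the right and rows downward; lengths in m; the calibration is good to about 2 mm. A picture is of the moment at which its call begins. There is no depth.
- order.hand_in(): hands the job in; it is judged then, once.
Trained networks look in a picture, given as the dict that the camera call returned (one of the last four; its "shot" number tells which), for a name from the list of things; names that differ only in an ending like _2 or _b are one class to them, and where a whole thing is asked for, a point or a joint stands for the part that bears it (a point fixed in the world has none). Each returns a list of dicts, best first, with "score" (0 to 1); they miss things now and then, are a little off and sometimes report something else, mostly with a low value. They report only what shows in the picture. A call takes as long as a camera call.
- silhouettes(target, picture): "region" (384x512 bool, what is visible of it) and "extent" ([left, top, right, bottom] in pixels, round what is visible of it).
The state is a dict: "time_s": time; "qpos": joint angles; "joint_vel": joint speeds; "tau": joint torques, N m; "ee_pos": TCP position; "eef_rot": TCP orientation; "force": force on the tool from outside, world axes, zero at the start; "moment": the same for the moment, N m; "grip_width": finger opening in m; "grip_force": force on a finger pad.
Only numpy, scipy, OpenCV 4.12 (cv2) and the standard library are available. Lean on these libraries where they do the work, as an engineer would, in place of code of your own. Each camera call takes 0.05 s, during which the arm holds its last target. There are 200 camera calls.

## Task

Put the screwdriver that lies on the worktop back into the empty cradle of the sloping tool rack, lying like the two stored ones: handle in the saddles with its butt down at the lip, blade pointing up the slope. Let go of it, then check it in by pressing that cradle's own spring plunger all the way down to its stop and letting it come up again. Leave the two stored screwdrivers in their places and do not press the plungers that belong to them.

Things in the scene. Friction and masses are not known exactly. Their poses are not given: they have to be found in the camera images.
- tool_rack: Fixed aluminium tool rack: base plate 156 x 176 mm, deck 184 mm long sloping up at 35 degrees away from the robot, with three parallel cradles 66 mm apart. Origin: centre of the base's underside; x level, pointing uphill; y to the left cradle; z up. Unit vector up the slope (0.819, 0, 0.574), outward deck normal (-0.574, 0, 0.819). Deck surface starts at x -78, z 14 mm; lip 19 mm high there.
- driver: The loose screwdriver, the only one lying on the worktop, in front of the rack. 140 mm long: black handle 74 mm long, 14 mm wide, 15 mm high; thin steel blade. 40 g (varies), balances on the handle. Origin: on its underside, mid-length. x axis points to the handle's butt (handle x -4 to +70 mm, blade -70 to -4); its axis is 7.5 mm above the underside.
- driver_handle (a point): Middle of the loose screwdriver's handle, on its axis (x = 33 mm, 7.5 mm above the underside): the place to grip it.
- driver_tip (a point): Tip of the loose screwdriver's blade (x = -70 mm).
- stored_driver_1: One of the two stored screwdrivers, same model and same axes as the loose one, lying in one of the cradles at the start. To stay there.
- stored_driver_2: The other stored screwdriver, lying in another cradle. To stay there.
- left_cradle (a point): Point of the left cradle where a stored screwdriver's handle middle (on its axis) lies: 17.5 mm above the deck, 45 mm up the slope. The cradle is two grey saddles 15 and 69 mm up the slope, each 14 mm long, floor 10 mm above the deck, side cheeks 19 mm apart at the floor, flaring, 10 mm high; 40 mm free between the saddles for fingers. Two cradles are occupied, one is empty (varies).
- left_blade_end (a point): Where the tip of the blade lies when a screwdriver is home in the left cradle (148 mm up the slope).
- left_plunger (a joint): Spring check-in plunger at the upper end of the left cradle, grey mushroom head 26 mm across on a steel stem, its axis square to the sloping deck. Value: m pressed, 0 = up, 0.008 = down at its stop; it takes 2 N to start and 6 N at the stop, and springs back when released.
- left_plunger_top (a point): Centre of the top of the left plunger's head (26 mm above the deck when up); moves with it. To press, push here along the inward deck normal.
- middle_cradle (a point): Point of the middle cradle where a stored screwdriver's handle middle (on its axis) lies: 17.5 mm above the deck, 45 mm up the slope. The cradle is two grey saddles 15 and 69 mm up the slope, each 14 mm long, floor 10 mm above the deck, side cheeks 19 mm apart at the floor, flaring, 10 mm high; 40 mm free between the saddles for fingers. Two cradles are occupied, one is empty (varies).
- middle_blade_end (a point): Where the tip of the blade lies when a screwdriver is home in the middle cradle (148 mm up the slope).
- middle_plunger (a joint): Spring check-in plunger at the upper end of the middle cradle, grey mushroom head 26 mm across on a steel stem, its axis square to the sloping deck. Value: m pressed, 0 = up, 0.008 = down at its stop; it takes 2 N to start and 6 N at the stop, and springs back when released.
- middle_plunger_top (a point): Centre of the top of the middle plunger's head (26 mm above the deck when up); moves with it. To press, push here along the inward deck normal.
- right_cradle (a point): Point of the right cradle where a stored screwdriver's handle middle (on its axis) lies: 17.5 mm above the deck, 45 mm up the slope. The cradle is two grey saddles 15 and 69 mm up the slope, each 14 mm long, floor 10 mm above the deck, side cheeks 19 mm apart at the floor, flaring, 10 mm high; 40 mm free between the saddles for fingers. Two cradles are occupied, one is empty (varies).
- right_blade_end (a point): Where the tip of the blade lies when a screwdriver is home in the right cradle (148 mm up the slope).
- right_plunger (a joint): Spring check-in plunger at the upper end of the right cradle, grey mushroom head 26 mm across on a steel stem, its axis square to the sloping deck. Value: m pressed, 0 = up, 0.008 = down at its stop; it takes 2 N to start and 6 N at the stop, and springs back when released.
- right_plunger_top (a point): Centre of the top of the right plunger's head (26 mm above the deck when up); moves with it. To press, push here along the inward deck normal.

How it is judged:
On the way, in this order (a step that is already met when the one before it is completed fails the run):
1. the loose screwdriver lies home in the empty cradle, let go (((distance between driver_handle and left_cradle below 0.01 m and distance between driver_tip and left_blade_end below 0.015 m) or (distance between driver_handle and middle_cradle below 0.01 m and distance between driver_tip and middle_blade_end below 0.015 m) or (distance between driver_handle and right_cradle below 0.01 m and distance between driver_tip and right_blade_end below 0.015 m)) and contact force between the fingers and driver below 0.05 N and linear speed of driver below 0.02 m/s), for 0.2 s.
2. the plunger of that cradle is pressed down to its stop ((((distance between driver_handle and left_cradle below 0.01 m and distance between driver_tip and left_blade_end below 0.015 m) and value of joint left_plunger above 0.007 m) or ((distance between driver_handle and middle_cradle below 0.01 m and distance between driver_tip and middle_blade_end below 0.015 m) and value of joint middle_plunger above 0.007 m) or ((distance between driver_handle and right_cradle below 0.01 m and distance between driver_tip and right_blade_end below 0.015 m) and value of joint right_plunger above 0.007 m))), for 0.05 s.
At the end, for the whole second after the job is handed in: The loose screwdriver lies at rest in the cradle that was empty (handle middle within 10 mm of its home point, blade tip within 15 mm of its own), all plungers are up again (within 1.5 mm), and both stored screwdrivers are within 12 mm of where they started (((distance between driver_handle and left_cradle below 0.01 m and distance between driver_tip and left_blade_end below 0.015 m) or (distance between driver_handle and middle_cradle below 0.01 m and distance between driver_tip and middle_blade_end below 0.015 m) or (distance between driver_handle and right_cradle below 0.01 m and distance between driver_tip and right_blade_end below 0.015 m)) and linear speed of driver below 0.01 m/s and contact force between the fingers and driver below 0.05 N and value of joint each of left_plunger, middle_plunger, right_plunger below 0.0015 m and distance of each of stored_driver_1, stored_driver_2 from where it was at the start of the episode below 0.012 m); the robot touches nothing.
It fails at once if a plunger is pressed (over 4 mm) while the loose screwdriver does not lie in its cradle ((value of joint left_plunger above 0.004 m and not (distance between driver_handle and left_cradle below 0.01 m and distance between driver_tip and left_blade_end below 0.015 m)) or (value of joint middle_plunger above 0.004 m and not (distance between driver_handle and middle_cradle below 0.01 m and distance between driver_tip and middle_blade_end below 0.015 m)) or (value of joint right_plunger above 0.004 m and not (distance between driver_handle and right_cradle below 0.01 m and distance between driver_tip and right_blade_end below 0.015 m))).
It fails at once if a stored screwdriver is taken or pushed out of its place (over 25 mm) (distance of any of stored_driver_1, stored_driver_2 from where it was at the start of the episode above 0.025 m).
It also fails if it takes over 45 s, if anything falls off the work surface, if the arm or the gripper's body presses on something with over 40 N, if the wrist force passes 120 N, or if a joint passes its speed limit or range.

## Working session

There is one attempt and no reset: what is moved stays moved. The work goes in short steps, Python scripts to look and compute and a shell command to move; the robot and the scene stay as the last step left them, time stands still between calls to the robot, and variables do not carry over. Pictures are saved under pics/ and viewed, at most 10 in all, crops included, and the job is handed in when it is done.

```bash
mkdir -p pics; cat > h.py <<'E'
import numpy as np, cv2, pickle
from station import status, vision, order, silhouettes
from scipy.spatial.transform import Rotation as Ro
def ray(p,uv):
    d=p["R"].T@np.linalg.solve(p["K"],[uv[0],uv[1],1.]); c=-p["R"].T@p["t"]; return c,d/np.linalg.norm(d)
def onz(p,uv,z):
    c,d=ray(p,uv); return c+d*(z-c[2])/d[2]
def tri(rs):
    A=np.zeros((3,3));b=np.zeros(3)
    for c,d in rs:
        M=np.eye(3)-np.outer(d,d);A+=M;b+=M@c
    return np.linalg.solve(A,b)
def proj(p,X):
    q=(p["R"]@np.atleast_2d(X).T).T+p["t"]; q=q@p["K"].T; return q[:,:2]/q[:,2:]
E
python3 - <<'E'
from h import *
np.set_printoptions(precision=3,suppress=True)
for n in("top","side"):
    p=vision.camera(n); cv2.imwrite(f"pics/{n}0.png",p["pixels"][...,::-1]); print(n,p["K"].tolist(),-p["R"].T@p["t"],p["R"].tolist())
    pickle.dump(p,open(n+"0.pkl","wb"))
    for t in("driver","stored_driver_1","tool_rack","left_plunger","middle_plunger","right_plunger"):
        for s in silhouettes(t,p):
            ys,xs=np.nonzero(s["region"]); print(t,round(s["score"],2),s["extent"],len(xs),xs.mean().round(1),ys.mean().round(1))
E
```

```text
top [[460.5604396493204, 0.0, 259.622530014197], [0.0, 460.5604396493204, 191.97438340967435], [0.0, 0.0, 1.0]] [ 0.407 -0.331  0.947] [[0.028295235443265513, -0.9995868779063839, 0.0050451133364432], [-0.9970963206498507, -0.028580985209430292, -0.0705836711356714], [0.07069870577132552, -0.003033282351795164, -0.9974931038360284]]
driver 0.59 [218.1, 224.1, 278.9, 245.1] 274 260.8 239.3
driver 0.15 [303.7, 174.5, 315.4, 208.1] 223 308.7 191.8
stored_driver_1 0.56 [239.7, 129.9, 255.3, 193.0] 254 244.8 167.0
stored_driver_1 0.52 [302.6, 147.8, 326.0, 208.0] 222 308.8 190.9
tool_rack 0.64 [229.3, 97.1, 342.2, 210.8] 7782 284.2 154.6
left_plunger 0.46 [251.6, 115.8, 263.6, 126.5] 136 257.4 119.2
middle_plunger 0.58 [317.4, 134.1, 335.9, 146.0] 125 327.1 139.7
middle_plunger 0.47 [285.9, 122.5, 299.9, 139.1] 153 292.3 129.2
right_plunger 0.72 [324.4, 134.9, 334.6, 145.1] 151 327.4 139.8
side [[351.1998038539424, 0.0, 250.21197952074323], [0.0, 351.1998038539424, 194.15023005040823], [0.0, 0.0, 1.0]] [ 0.187 -1.067  0.417] [[0.9274553671969444, -0.3738888137873061, -0.005804892962126579], [-0.14403829920084904, -0.342884265923824, -0.9282690065628642], [0.34507899127722524, 0.861764199248612, -0.3718641615865815]]
stored_driver_1 0.82 [247.9, 218.2, 277.8, 239.4] 182 263.3 228.0
stored_driver_1 0.7 [244.6, 182.8, 289.7, 212.6] 168 259.5 202.0
tool_rack 0.97 [244.8, 171.2, 326.5, 256.0] 4220 286.6 220.3
```

```bash
python3 - <<'E'
import cv2,numpy as np
t=cv2.imread("pics/top0.png")[80:270,190:370]; s=cv2.imread("pics/side0.png")[150:300,170:350]
cv2.imwrite("pics/t1.png",cv2.resize(t,None,fx=3.1,fy=3.1,interpolation=cv2.INTER_CUBIC))
cv2.imwrite("pics/s1.png",cv2.resize(s,None,fx=4,fy=4,interpolation=cv2.INTER_CUBIC))
E
```

```text
(no output)
```

View pics/t1.png

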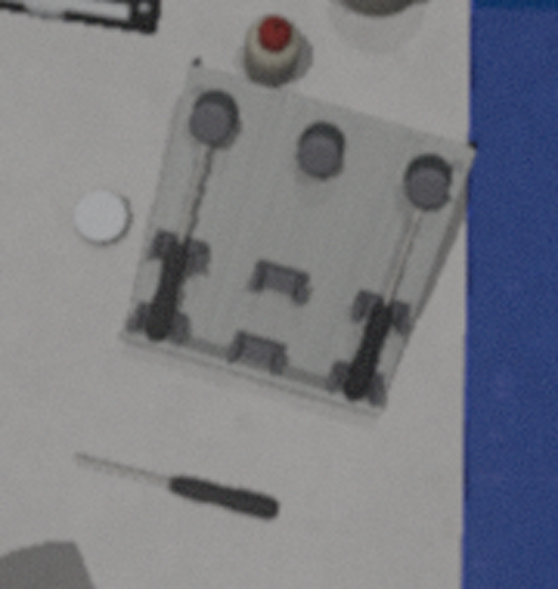

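View pics/s1.png

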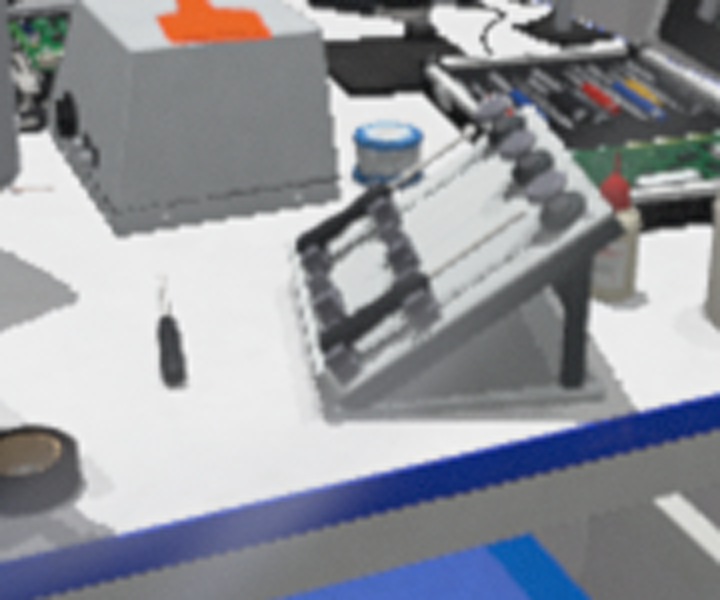

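The middle cradle is the empty one. The loose driver lies in front of the rack with its butt at top crop (278,508) and its tip at (77,457). The plunger heads are at (214,118), (321,151) and (428,183). In the side crop the butt is at (173,383) and the tip at (163,280). Next I fit the rack and the driver from both views.

```bash
cat > fit.py <<'E'
from h import *
from scipy.optimize import least_squares
np.set_printoptions(precision=4,suppress=True)
T=pickle.load(open("top0.pkl","rb"));S=pickle.load(open("side0.pkl","rb"))
tc=lambda u,v:(u/3.1+190,v/3.1+80); sc=lambda u,v:(u/4+170,v/4+150)
# driver
for n,a,b in(("butt",(278,508),(173,385)),("neck",(172,484),(168,318)),("tip",(77,457),(163,280))):
    X=tri([ray(T,tc(*a)),ray(S,sc(*b))]); print(n,X,onz(T,tc(*a),.0075),onz(S,sc(*b),.0075), proj(T,X)-tc(*a))
# rack: (y mm, s, n) or 's_p'
up=np.array([.819,0,.574]);nn=np.array([-.574,0,.819])
def W(p,y,s,n):
    l=np.array([-.078,0,.014])+up*s+nn*n+np.array([0,y,0])
    return Ro.from_euler("z",p[3]).apply(l)+p[:3]
P=[]
for y,t,s in((.066,(214,118),(493,104)),(0,(321,151),(517,138)),(-.066,(428,183),(548,185))):
    P+=[(T,tc(*t),y,None,.026),(S,sc(*s),y,None,.026)]
P+=[(T,tc(159,333),.066,.008,.0175),(T,tc(357,393),-.066,.008,.0175)]
P+=[(S,sc(307,248),.066,.008,.0175),(S,sc(326,335),-.066,.008,.0175)]
P+=[(T,tc(280,277),0,.069,.015),(T,tc(258,348),0,.015,.015)]
f=lambda p:np.concatenate([(proj(c,W(p,y,p[4] if s is None else s,n))[0]-uv) for c,uv,y,s,n in P])
r=least_squares(f,[.5,-.35,0,-.2,.165],loss="soft_l1"); p=r.x
print(p,np.degrees(p[3])); print(f(p).reshape(-1,2))
for nme,s,n in(("cradle",.045,.0175),("tip",.148,.0175),("plung",p[4],.026)): print(nme,W(p,0,s,n))
for c,nm in((T,"top"),(S,"side")):
    im=c["pixels"][...,::-1].copy()
    im=cv2.resize(im,None,fx=4,fy=4,interpolation=cv2.INTER_CUBIC)
    for y in(.066,0,-.066):
        for s,n in((.008,.0175),(.045,.0175),(.148,.0175),(p[4],.026)):
            q=proj(c,W(p,y,s,n))[0]; cv2.circle(im,tuple((q*4+2).astype(int)),4,(0,0,255),1)
    cor=[Ro.from_euler("z",p[3]).apply([a,b,0])+p[:3] for a,b in((-.078,-.088),(-.078,.088),(.078,.088),(.078,-.088))]
    cv2.polylines(im,[(proj(c,np.array(cor))*4+2).astype(np.int32)],True,(0,255,0),1)
    dk=[W(p,y,s,0) for y,s in((-.088,0),(.088,0),(.088,.184),(-.088,.184))]
    cv2.polylines(im,[(proj(c,np.array(dk))*4+2).astype(np.int32)],True,(255,0,255),1)
    cv2.imwrite(f"pics/fit_{nm}.png",im[340:900,840:1420] if nm=="top" else im[620:1080,900:1360])
np.save("rack.npy",p)
E
python3 fit.py; python3 -c "
import cv2,numpy as np
a=cv2.imread('pics/fit_top.png')[:,:];b=cv2.imread('pics/fit_side.png')
a=cv2.resize(a,(400,int(400*a.shape[0]/a.shape[1])));b=cv2.resize(b,(400,400))
c=np.zeros((400,800,3),np.uint8);c[:a.shape[0],:400]=a[:400];c[:,400:]=b;cv2.imwrite('pics/fit.png',c)
t=cv2.imread('pics/top0.png');s=cv2.imread('pics/side0.png');cv2.imwrite('pics/full.png',cv2.resize(np.hstack([t,s]),(800,300)))"
```

```text
butt [ 0.3696 -0.3777  0.0043] [ 0.3694 -0.3775  0.0075] [ 0.3684 -0.3831  0.0075] [[ 0.0408 -0.1334]]
neck [ 0.3852 -0.3083  0.011 ] [ 0.3831 -0.3076  0.0075] [ 0.3889 -0.3023  0.0075] [[ 0.3082 -0.9803]]
tip [ 0.4004 -0.2451  0.0059] [ 0.399  -0.2448  0.0075] [ 0.401  -0.2487  0.0075] [[ 0.2271 -0.7114]]
[ 0.5432 -0.3812  0.0025 -0.2683  0.1612] -15.370630303939555
[[-0.3849 -0.0895]
 [-0.4829 -0.38  ]
 [ 0.2377 -0.1041]
 [-0.1181  0.1178]
 [ 0.9492  0.2308]
 [-0.4887 -1.2001]
 [-0.5408 -1.1523]
 [-0.7452 -1.0775]
 [-1.1634  0.3898]
 [ 0.1301  3.2007]
 [ 0.5618  0.0039]
 [ 0.4042  0.1967]]
cradle [ 0.4938 -0.3676  0.0566]
tip [ 0.5752 -0.3899  0.1157]
plung [ 0.5809 -0.3915  0.1303]
```

View pics/fit.png

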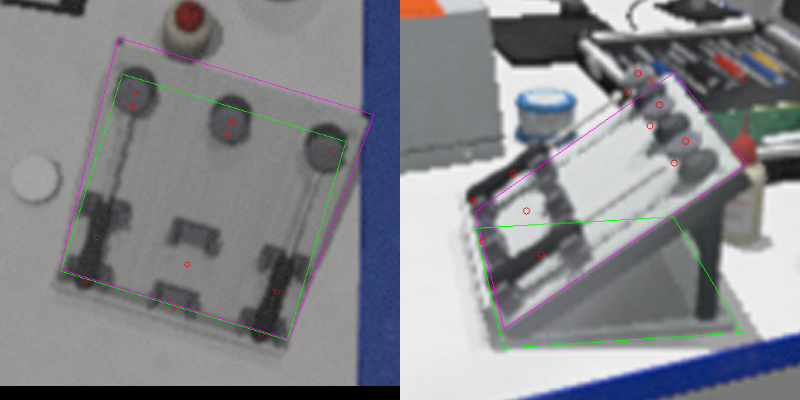

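View pics/full.png

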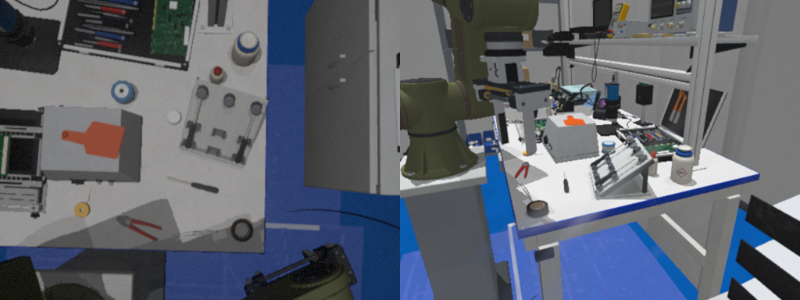

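The fit holds. Residuals are about 1 px, the plunger sits about 161 mm up the slope, the base z is about 0, and the driver length comes out at 136 of 140 mm. In the overlay the deck outline matches the rack in both views. Nothing stands between the arm and the driver. Now I plan the moves.

```bash
cat > plan.py <<'E'
from h import *
np.set_printoptions(precision=4,suppress=True)
def R_of(z,y):
    z=np.array(z,float);z/=np.linalg.norm(z);y=np.array(y,float);y-=z*(y@z);y/=np.linalg.norm(y);return np.c_[np.cross(y,z),y,z]
def delta(pos,R=None,p0=None,R0=None):
    o=status.get_obs()
    if p0 is None:p0=np.array(o["ee_pos"]);R0=Ro.from_euler("xyz",o["eef_rot"]).as_matrix()
    if R is None:R=R0
    d=R0.T@(np.array(pos)-p0)/.5; w=Ro.from_matrix(R0.T@R).as_rotvec()
    n=max(np.linalg.norm(d)*10,np.degrees(np.linalg.norm(w))/8.59)
    return np.r_[d,w/(np.pi/2)].round(4),"rows",round(n,1)
E
python3 - <<'E'
from plan import *
o=status.get_obs();print({k:np.round(v,4) for k,v in o.items()})
print(Ro.from_euler("xyz",o["eef_rot"]).as_matrix())
a=np.radians(-13)
for s in(1,-1): print(s,delta([.3775,-.3425,.12],R_of([0,0,-1],s*np.array([np.cos(a),np.sin(a),0]))))
E
```

```text
{'time_s': np.float64(0.7), 'qpos': array([-1.1996,  0.2999,  1.521 , -0.    ,  1.3207, -0.0666]), 'joint_vel': array([-0.0008, -0.0005,  0.0002,  0.0006, -0.0013, -0.0001]), 'tau': array([  0.    , -53.1578, -35.2876,   0.0708,   0.0213,  -0.    ]), 'ee_pos': array([ 0.2331, -0.4981,  0.2055]), 'eef_rot': array([-3.1416,  0.    ,  0.4378]), 'force': array([ 0.3894,  0.902 , -0.3109]), 'moment': array([ 0.0262, -0.0246, -0.0401]), 'grip_force': np.float64(0.0), 'grip_width': np.float64(0.0942)}
[[ 0.9057  0.4239 -0.    ]
 [ 0.4239 -0.9057  0.    ]
 [-0.     -0.     -1.    ]]
1 (array([ 0.3934, -0.1595,  0.1709, -0.    , -0.    , -0.5769]), 'rows', np.float64(6.0))
-1 (array([ 0.3934, -0.1595,  0.1709, -0.    ,  0.    ,  1.4231]), 'rows', np.float64(14.9))
```

```bash
R="0.393,-0.16,0.171,0,0,-0.577,-0.1"; python3 -m pendant "[0.393,-0.16,0,0,0,-0.577,-0.1, 0.393,-0.16,0,0,0,-0.577,-0.1, 0.393,-0.16,0.05,0,0,-0.577,-0.1, 0.393,-0.16,0.171,0,0,-0.577,-0.1, 0.393,-0.16,0.171,0,0,-0.577,-0.1, 0.393,-0.16,0.171,0,0,-0.577,-0.1, 0.393,-0.16,0.171,0,0,-0.577,-0.1, 0.393,-0.16,0.171,0,0,-0.577,-0.1]" 20
python3 - <<'E'
from h import *
from plan import delta
p=vision.camera("top");q=vision.camera("side")
for n,c in(("top",p),("side",q)): pickle.dump(c,open(n+"1.pkl","wb"))
t=p["pixels"][195:275,190:310,::-1];s=q["pixels"][190:270,160:280,::-1]
cv2.imwrite("pics/c1.png",np.hstack([cv2.resize(t,(400,267),interpolation=2),cv2.resize(s,(400,267),interpolation=2)]))
print(delta([.3775,-.3425,.0025]))
E
```

```text
time_s: 1.5
ee_pos: [0.3773, -0.3429, 0.1206]
eef_rot: [3.141, 0.001, 1.34]
force: [-0.6, 0.2, 0.4]
grip_width: 0.0426
grip_force: 0.0
(array([0.0015, 0.0001, 0.2365, 0.    , 0.    , 0.    ]), 'rows', np.float64(2.4))
```

View pics/c1.png

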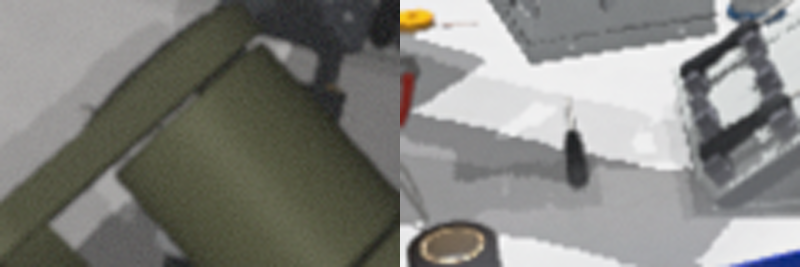

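The arm now hides the driver from the top camera. The side crop shows it undisturbed with its handle at about (575,160). I descend and grip.

```bash
python3 -m pendant "[0,0,0.06,0,0,0,-0.1, 0,0,0.12,0,0,0,-0.1, 0,0,0.18,0,0,0,-0.1, 0,0,0.22,0,0,0,-0.1, 0,0,0.236,0,0,0,-0.1, 0,0,0.236,0,0,0,-0.1, 0,0,0.236,0,0,0,-0.1]" 20 && python3 -m pendant "[0,0,0,0,0,0,-1, 0,0,0,0,0,0,-1, 0,0,0,0,0,0,-1, 0,0,0,0,0,0,-1, 0,0,0,0,0,0,-1]" 20
```

```text
time_s: 2.3
ee_pos: [0.3776, -0.343, 0.0031]
eef_rot: [3.14, 0.001, 1.343]
force: [-0.1, -1.2, 0.6]
grip_width: 0.0425
grip_force: 0.0
time_s: 2.8
ee_pos: [0.3773, -0.3425, 0.0022]
eef_rot: [3.141, 0.0, 1.344]
force: [-1.2, 0.3, 4.2]
grip_width: 0.0148
grip_force: 20.0
```

```bash
python3 -m pendant "[0,0,-0.1,0,0,0,-1, 0,0,-0.2,0,0,0,-1, 0,0,-0.3,0,0,0.1,-1, 0,0,-0.4,0,0,0.2,-1, 0,0,-0.4,0,0,0.3,-1, 0,0,-0.4,0,0,0.4,-1, 0,0,-0.4,0,0,0.5,-1, 0,0,-0.4,0,0,0.5,-1, 0,0,-0.4,0,0,0.5,-1]"
python3 - <<'E'
from plan import *
p=np.load("rack.npy");p[2]=.001
RZ=Ro.from_euler("z",p[3])
up=RZ.apply([.819,0,.574]);n=RZ.apply([-.574,0,.819]);ry=RZ.apply([0,1,0])
G=R_of(-n,-ry)
o=RZ.apply([-.078,0,.014])+p[:3]
home=o+.045*up+.0175*n
print(home,o+p[4]*up+.026*n)
np.savez("goal.npz",G=G,home=home,up=up,n=n,ry=ry,o=o)
tcp=home-.0053*n
print(delta(tcp+.06*n,G),delta(tcp+.10*n,G)); print(status.get_obs()["qpos"])
E
```

```text
time_s: 3.7
ee_pos: [0.3771, -0.3423, 0.2018]
eef_rot: [-3.141, 0.0, 0.558]
force: [0.7, 0.4, -0.2]
grip_width: 0.0147
grip_force: 20.0
[ 0.4938 -0.3676  0.0552] [ 0.5809 -0.3915  0.1288]
(array([ 0.1286,  0.1204,  0.2037, -0.1609,  0.3666,  0.5093]), 'rows', np.float64(6.8)) (array([ 0.0975,  0.0866,  0.1382, -0.1609,  0.3666,  0.5093]), 'rows', np.float64(6.8))
[-0.8089  0.2125  1.6393  0.      1.2901  0.2036]
```

```bash
python3 -m pendant "[0.02,0.02,0,-0.161,0.367,0.509,-1, 0.04,0.04,0,-0.161,0.367,0.509,-1, 0.06,0.06,0,-0.161,0.367,0.509,-1, 0.08,0.08,0,-0.161,0.367,0.509,-1, 0.0975,0.0866,0.02,-0.161,0.367,0.509,-1, 0.0975,0.0866,0.04,-0.161,0.367,0.509,-1, 0.0975,0.0866,0.08,-0.161,0.367,0.509,-1, 0.0975,0.0866,0.138,-0.161,0.367,0.509,-1, 0.0975,0.0866,0.138,-0.161,0.367,0.509,-1, 0.0975,0.0866,0.138,-0.161,0.367,0.509,-1]"
python3 - <<'E'
from plan import *
g=np.load("goal.npz");o=status.get_obs();R=Ro.from_euler("xyz",o["eef_rot"]).as_matrix()
print(o["qpos"],"ang err",np.degrees(Ro.from_matrix(R.T@g["G"]).as_rotvec()))
print("to home+100n",np.array(o["ee_pos"])-(g["home"]+.0947*g["n"]))
pr={}
for nm,box in(("side",(130,260,220,350)),("top",(80,230,190,370))):
    p=vision.camera(nm);pickle.dump(p,open(nm+"2.pkl","wb"));pr[nm]=p
    im=p["pixels"][...,::-1].copy()
    a,b,c,d=box;cv2.imwrite(f"pics/h_{nm}.png",cv2.resize(im[a:b,c:d],(400,int(400*(b-a)/(d-c))),interpolation=2))
    for s in silhouettes("driver",p): print(nm,s["score"],s["extent"])
a=cv2.imread("pics/h_side.png");b=cv2.imread("pics/h_top.png");h=max(a.shape[0],b.shape[0])
pad=lambda x:np.vstack([x,np.zeros((h-x.shape[0],400,3),np.uint8)])
cv2.imwrite("pics/h.png",np.hstack([pad(a),pad(b)]))
E
```

```text
time_s: 4.7
ee_pos: [0.4417, -0.3534, 0.1336]
eef_rot: [3.141, -0.612, -0.266]
force: [-0.7, 0.2, 0.3]
grip_width: 0.0146
grip_force: 20.0
[-0.9052  0.1827  1.979   0.6805  0.5751  0.4275] ang err [-0.0407 -0.0341  0.1144]
to home+100n [ 0.0003 -0.0003  0.0008]
side 0.49 [226.2, 158.2, 277.3, 194.6]
top 0.83 [263.4, 159.2, 286.1, 223.2]
```

View pics/h.png

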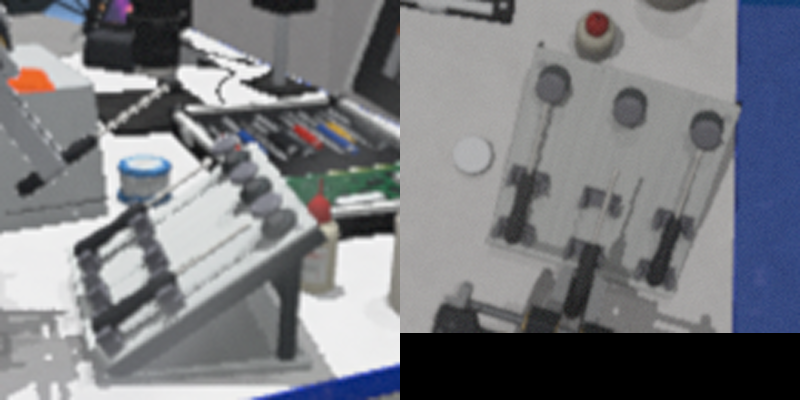

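Side crop: the driver is held parallel to the slope, with its butt at (22,188) and its tip at (168,85). Top crop: its butt is at (575,315), its tip at (617,170), and it is lined up with the middle cradle. I triangulate it and compare with home.

```bash
python3 - <<'E'
from plan import *
g=np.load("goal.npz");T=pickle.load(open("top2.pkl","rb"));S=pickle.load(open("side2.pkl","rb"))
tc=lambda u,v:((u-400)/2.222+190,v/2.222+80); sc=lambda u,v:(u/3.077+220,v/3.077+130)
B=np.c_[g["up"],g["ry"],g["n"]]
o=np.array(status.get_obs()["ee_pos"])
off=o-(g["home"]-.0053*g["n"])   # commanded offset from home
for nm,a,b,s in(("butt",(575,316),(22,188),.008),("tip",(617,170),(168,85),.148),("neck",(592,250),(95,138),.082)):
    X=tri([ray(T,tc(*a)),ray(S,sc(*b))]); E=g["o"]+s*g["up"]+.0175*g["n"]+off
    print(nm,X,"minus expected in (up,y,n) mm",1000*B.T@(X-E),"px res",proj(T,X)[0]-tc(*a), "exp px top",proj(T,E)[0],"meas",tc(*a),"side",proj(S,E)[0],sc(*b))
E
```

```text
butt [ 0.4139 -0.3518  0.1249] minus expected in (up,y,n) mm [ 8.973  -5.6546  2.7461] px res [ 0.3775 -1.0943] exp px top [265.0864 223.306 ] meas (268.75787578757877, 222.2142214221422) side [223.7199 193.3586] (227.14982125446863, 191.09847253818654)
tip [ 0.5209 -0.3779  0.1988] minus expected in (up,y,n) mm [ 1.5192 -2.4639  0.1567] px res [ 0.3019 -0.6508] exp px top [286.2808 156.1783] meas (287.65976597659767, 156.5076507650765) side [273.3765 157.854 ] (274.59863503412413, 157.6243093922652)
neck [ 0.4663 -0.3634  0.1605] minus expected in (up,y,n) mm [-0.7423 -2.8753  1.1707] px res [ 0.7994 -1.9783] exp px top [275.8059 189.3547] meas (276.4086408640864, 192.5112511251125) side [249.6901 174.7898] (250.87422814429638, 174.84887877803055)
```

Tip and neck suggest the driver sits about 2.5 mm towards -y. I check this with line fits on the silhouettes, using the stored drivers as the reference.

```bash
cat > line.py <<'E'
from plan import *
g=np.load("goal.npz");o=np.array(status.get_obs()["ee_pos"])
off=o-(g["home"]-.0053*g["n"])
ax=lambda y,s,d=0:g["o"]+s*g["up"]+.0175*g["n"]+y*g["ry"]+d
cand={"L":lambda s:ax(.066,s),"R":lambda s:ax(-.066,s),"held":lambda s:ax(0,s,off)}
for nm in("top","side"):
  for k in range(2):
    p=vision.camera(nm); gray=cv2.cvtColor(p["pixels"],cv2.COLOR_RGB2GRAY)
    for t in("driver","stored_driver_1"):
        for r in silhouettes(t,p):
            ys,xs=np.nonzero(r["region"]); c=np.c_[xs,ys].astype(float)
            out=[]
            for n,f in cand.items():
                L=proj(p,np.array([f(s) for s in(.008,.082,.148)]))
                d=L[2]-L[0];ln=np.linalg.norm(d);d/=ln;q=c-L[0];al=q@d;la=q@np.array([-d[1],d[0]])
                if abs(np.median(la))<8: out.append((n,"lat handle",la[(al<.5*ln)].mean().round(2),"lat blade",la[al>.6*ln].mean().round(2),"ends",np.round([al.min(),al.max()-ln],1),"len",ln.round(1),"mm/px",(140/ln).round(2)))
            print(nm,t,round(r["score"],2),len(xs),*out)
E
python3 line.py 2>/dev/null
```

```text
top driver 0.53 275 ('held', 'lat handle', np.float64(0.68), 'lat blade', np.float64(0.37), 'ends', array([  0.9, -12.3]), 'len', np.float64(70.4), 'mm/px', np.float64(1.99))
top stored_driver_1 0.78 264 ('R', 'lat handle', np.float64(-0.79), 'lat blade', np.float64(-1.08), 'ends', array([-2.6, -4.7]), 'len', np.float64(65.7), 'mm/px', np.float64(2.13))
top stored_driver_1 0.75 320 ('L', 'lat handle', np.float64(-0.97), 'lat blade', np.float64(-1.1), 'ends', array([-3. , -4.2]), 'len', np.float64(65.5), 'mm/px', np.float64(2.14))
top stored_driver_1 0.23 7835 ('held', 'lat handle', np.float64(-1.23), 'lat blade', np.float64(-2.37), 'ends', array([22. , 45.6]), 'len', np.float64(70.4), 'mm/px', np.float64(1.99))
top driver 0.7 255 ('held', 'lat handle', np.float64(0.26), 'lat blade', np.float64(nan), 'ends', array([  1.5, -33.1]), 'len', np.float64(70.4), 'mm/px', np.float64(1.99))
top driver 0.16 7849 ('held', 'lat handle', np.float64(-2.15), 'lat blade', np.float64(-1.96), 'ends', array([22.1, 46.5]), 'len', np.float64(70.4), 'mm/px', np.float64(1.99))
top stored_driver_1 0.88 346 (
[... 726 characters left out ...]
 np.float64(-1.35), 'lat blade', np.float64(-1.09), 'ends', array([ -1.1, -10.7]), 'len', np.float64(62.9), 'mm/px', np.float64(2.23))
side stored_driver_1 0.45 126 ('L', 'lat handle', np.float64(-1.09), 'lat blade', np.float64(nan), 'ends', array([ -0.8, -27. ]), 'len', np.float64(54.4), 'mm/px', np.float64(2.57))
side driver 0.58 69
side stored_driver_1 0.72 216 ('R', 'lat handle', np.float64(-1.42), 'lat blade', np.float64(-0.98), 'ends', array([-1.1, -3.4]), 'len', np.float64(62.9), 'mm/px', np.float64(2.23))
side stored_driver_1 0.65 116 ('L', 'lat handle', np.float64(-1.05), 'lat blade', np.float64(nan), 'ends', array([ -0.2, -28.6]), 'len', np.float64(54.4), 'mm/px', np.float64(2.57))
```

```bash
cat > rel.py <<'E'
from plan import *
import sys
from scipy.ndimage import map_coordinates
from scipy.optimize import least_squares
g=np.load("goal.npz");o=np.array(status.get_obs()["ee_pos"])
off=o-(g["home"]-.0053*g["n"]); B=np.c_[g["up"],g["ry"],g["n"]]
ax=lambda y,s:g["o"]+s*g["up"]+.0175*g["n"]+y*g["ry"]
sets={"L":(.066,0*off),"R":(-.066,0*off),"held":(0,off)}
if len(sys.argv)>1: sets["held"]=(0,0*off)
obs={}
for nm in("top","side"):
    p=vision.camera(nm)
    I=np.mean([cv2.cvtColor(vision.camera(nm)["pixels"],cv2.COLOR_RGB2GRAY).astype(float) for _ in range(2)],0)
    for n,(y,d) in sets.items():
        L=proj(p,np.array([ax(y,.008)+d,ax(y,.082)+d])); v=L[1]-L[0];ln=np.linalg.norm(v);v/=ln;w=np.array([-v[1],v[0]])
        samp=lambda a,l:map_coordinates(I,[(L[0]+np.multiply.outer(a,v)+np.multiply.outer(l,w))[...,1],(L[0]+np.multiply.outer(a,v)+np.multiply.outer(l,w))[...,0]],order=1)
        a=np.arange(.3,.75,.05)*ln; l=np.arange(-7,7.01,.25)
        pr=np.array([[samp(np.array(ai),np.array(li)) for li in l] for ai in a]).mean(0)
        dk=np.clip(np.percentile(pr,60)-pr-15,0,None)*(abs(l)<5.5); lat=(dk*l).sum()/dk.sum()
        aa=np.arange(-10,ln+10,.25)
        pa=np.mean([[samp(np.array(ai),np.array(lat+k)) for ai in aa] for k in(-1,0,1)],0)
        th=(np.median(pa[(aa>.3*ln)&(aa<.7*ln)])+np.percentile(pa,85))/2
        m=(aa>.5*ln); neck=aa[m][np.argmax(pa[m]>th)]; b=aa[~m][::-1]; butt=b[np.argmax(pa[~m][::-1]>th)]
        print(nm,n,"lat",lat.round(2),"butt",butt,"neck-ln",(neck-ln).round(2),"dark",pa.min().round(),"th",th.round())
        obs.setdefault(n,[]).append((p,L,v,w,lat,butt,neck))
def sol(ns):
    def f(x):
        r=[]
        for n in ns:
            y,d=sets[n]
            for p,L,v,w,lat,bu,ne in obs[n]:
                q=proj(p,np.array([ax(y,.008)+d+B@x,ax(y,.082)+d+B@x]))-L[0]
                r+=[2*((q@w).mean()-lat),q[0]@v-bu,q[1]@v-ne]
        return r
    r=least_squares(f,np.zeros(3),loss="soft_l1");return r.x*1000,r.fun
a=sol("LR");b=sol(["held"]);print("rack shift up,y,n mm",*a);print("held shift",*b);print("move held by",a[0]-b[0])
E
python3 rel.py
```

```text
Traceback (most recent call last):
  File "rel.py", line 18, in <module>
    pr=np.array([[samp(np.array(ai),np.array(li)) for li in l] for ai in a]).mean(0)
                  ~~~~^^^^^^^^^^^^^^^^^^^^^^^^^^^
  File "rel.py", line 16, in <lambda>
    samp=lambda a,l:map_coordinates(I,[(L[0]+np.multiply.outer(a,v)+np.multiply.outer(l,w))[...,1],(L[0]+np.multiply.outer(a,v)+np.multiply.outer(l,w))[...,0]],order=1)
                    ~~~~~~~~~~~~~~~^^^^^^^^^^^^^^^^^^^^^^^^^^^^^^^^^^^^^^^^^^^^^^^^^^^^^^^^^^^^^^^^^^^^^^^^^^^^^^^^^^^^^^^^^^^^^^^^^^^^^^^^^^^^^^^^^^^^^^^^^^^^^^^^^^^^^
RuntimeError: input and output rank must be > 0
```

```bash
python3 - <<'E'
s=open("rel.py").read()
i=s.index("        samp=");j=s.index("        a=np.arange(.3")
s=s[:i]+"        def samp(a,l):\n            q=L[0]+a*v+l*w; return map_coordinates(I,[[q[1]],[q[0]]],order=1)[0]\n"+s[j:]
open("rel.py","w").write(s)
E
python3 rel.py
```

```text
top L lat -0.25 butt -3.25 neck-ln -3.52 dark 52.0 th 93.0
top R lat -0.39 butt -3.25 neck-ln -3.38 dark 42.0 th 88.0
top held lat 1.52 butt -0.25 neck-ln 0.23 dark 36.0 th 86.0
side L lat -0.82 butt -1.25 neck-ln -1.26 dark 42.0 th 133.0
side R lat -1.39 butt -1.25 neck-ln -1.86 dark 53.0 th 119.0
side held lat 0.33 butt 1.25 neck-ln -13.14 dark 36.0 th 123.0
rack shift up,y,n mm [-4.6832  0.6597  2.9907] [-0.3859  0.4702  0.6266 -0.6894 -0.5724 -0.5856  0.405   0.4371  0.4448
  0.1012 -0.8646 -0.2818]
held shift [-0.1881 -2.6462  0.0386] [-0.0339  0.164  -0.3172  0.0562 -1.5358 12.947 ]
move held by [-4.4951  3.3059  2.9521]
```

The stored drivers agree with each other in both views. They put the rack 5.6 mm nearer the robot, with z unchanged. The held driver is 2.65 mm towards -y of where the TCP says. I correct the goal by these relative offsets.

```bash
python3 - <<'E'
from plan import *
g=dict(np.load("goal.npz"));B=np.c_[g["up"],g["ry"],g["n"]]
d=B@np.array([-4.7,.7,3.0])/1000
g["o"]=g["o"]+d;g["home"]=g["home"]+d;g["bias"]=B@np.array([0,2.65,0])/1000
np.savez("goal.npz",**g)
t=g["home"]-.0053*g["n"]+g["bias"]
for h in(.03,.0,):print(h,t+h*g["n"],delta(t+h*g["n"],g["G"]))
E
```

```text
0.03 [ 0.4757 -0.3591  0.0752] (array([-0.0099, -0.0067,  0.1343, -0.0002, -0.0006,  0.0005]), 'rows', np.float64(1.3))
0.0 [ 0.4923 -0.3637  0.0506] (array([-0.01  , -0.0067,  0.1943, -0.0002, -0.0006,  0.0005]), 'rows', np.float64(1.9))
```

```bash
python3 -m pendant "[-0.005,-0.0067,0.04,0,0,0,-1, -0.01,-0.0067,0.08,0,0,0,-1, -0.01,-0.0067,0.12,0,0,0,-1, -0.01,-0.0067,0.134,0,0,0,-1, -0.01,-0.0067,0.134,0,0,0,-1, -0.01,-0.0067,0.134,0,0,0,-1]"; python3 rel.py; python3 -c "
from plan import *
g=np.load('goal.npz');t=g['home']-.0053*g['n']+g['bias'];print(delta(t,g['G']))"
```

```text
time_s: 6.55
ee_pos: [0.4755, -0.3592, 0.0758]
eef_rot: [3.141, -0.613, -0.267]
force: [-0.4, -0.2, -0.5]
grip_width: 0.0144
grip_force: 20.0
top L lat 0.22 butt -0.5 neck-ln -0.41 dark 50.0 th 95.0
top R lat -0.17 butt -1.5 neck-ln -0.51 dark 42.0 th 88.0
top held lat 1.12 butt -2.0 neck-ln 0.17 dark 35.0 th 83.0
side L lat -0.78 butt -2.75 neck-ln 0.76 dark 35.0 th 139.0
side R lat -0.28 butt 0.25 neck-ln 0.17 dark 53.0 th 123.0
side held lat 0.47 butt 1.75 neck-ln -15.32 dark 35.0 th 172.0
rack shift up,y,n mm [-0.3439 -0.0407  1.4418] [-0.4924 -0.0255 -0.1025  0.5502  2.5785 -0.9212  0.527   0.9766  0.0012
 -0.588  -0.4592 -0.3585]
held shift [-2.2203 -2.0928 -0.3067] [-0.0257  1.1216 -1.1392 -0.0046 -2.8092 14.3068]
move held by [1.8764 2.0521 1.7485]
(array([-0.0007, -0.0003,  0.0612,  0.0001, -0.001 ,  0.0006]), 'rows', np.float64(0.6))
```

```bash
python3 -m pendant "[0,0.001,0.015,0,0,0,-1, 0,0.001,0.03,0,0,0,-1, 0,0.001,0.042,0,0,0,-1, 0,0.001,0.05,0,0,0,-1, 0,0.001,0.054,0,0,0,-1, 0,0.001,0.056,0,0,0,-1, 0,0.001,0.056,0,0,0,-1]"; python3 - <<'E'
from h import *
a=vision.camera("side")["pixels"][150:260,220:350,::-1];b=vision.camera("top")["pixels"][95:235,210:350,::-1]
cv2.imwrite("pics/d.png",np.hstack([cv2.resize(a,(473,400),interpolation=2),cv2.resize(b,(327,327),interpolation=2) if 0 else cv2.resize(b,(327,400),interpolation=2)]))
E
```

```text
time_s: 7.55
ee_pos: [0.4907, -0.3636, 0.0519]
eef_rot: [-3.141, -0.611, -0.267]
force: [-4.1, 0.7, -2.4]
grip_width: 0.0146
grip_force: 20.0
```

View pics/d.png

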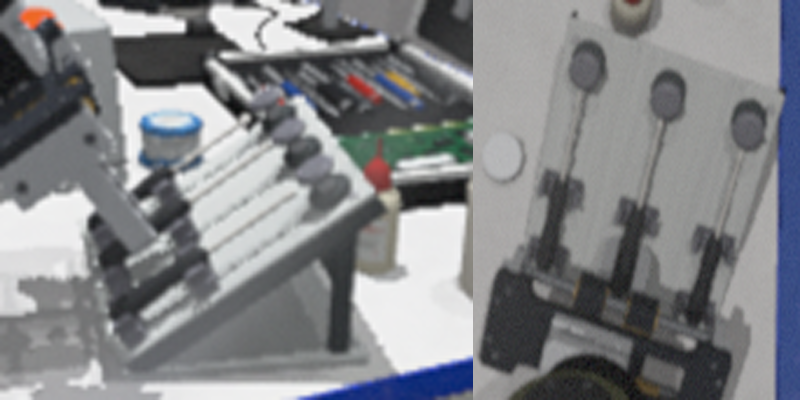

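The driver is seated in line with the middle cradle, blade end at the plunger like the stored ones. A force of about 4.7 N pushes down the slope, so it sits slightly too far up. I back it off 2 mm, lower it the rest of the way and check the force.

```bash
python3 -m pendant "[-0.002,0,0,0,0,0,-1, -0.004,0,0.001,0,0,0,-1, -0.004,0,0.003,0,0,0,-1, -0.004,0,0.003,0,0,0,-1, -0.004,0,0.003,0,0,0,-1]"
```

```text
time_s: 8.15
ee_pos: [0.4904, -0.3638, 0.0501]
eef_rot: [3.141, -0.613, -0.267]
force: [0.3, 0.2, -1.5]
grip_width: 0.0145
grip_force: 20.0
```

```bash
python3 -m pendant "[0,0,0,0,0,0,-0.8, 0,0,0,0,0,0,-0.6, 0,0,0,0,0,0,-0.4, 0,0,0,0,0,0,-0.4, 0,0,0,0,0,0,-0.4, 0,0,0,0,0,0,-0.4]" && python3 -m pendant "[0,0,-0.02,0,0,0,-0.4, 0,0,-0.06,0,0,0,-0.4, 0,0,-0.12,0,0,0,-0.4, 0,0,-0.2,0,0,0,-0.4, 0,0,-0.2,0,0,0,-0.4, 0,0,-0.2,0,0,0,-0.4]"; python3 rel.py seated;  python3 - <<'E'
from h import *
a=vision.camera("side")["pixels"][150:260,220:350,::-1];b=vision.camera("top")["pixels"][95:235,210:350,::-1]
cv2.imwrite("pics/e.png",np.hstack([cv2.resize(a,(400,338),interpolation=2),cv2.resize(b,(338,338),interpolation=2)]))
E
```

```text
time_s: 8.75
ee_pos: [0.4902, -0.3636, 0.0499]
eef_rot: [3.141, -0.612, -0.267]
force: [0.4, 0.2, -0.2]
grip_width: 0.028
grip_force: 0.0
time_s: 9.35
ee_pos: [0.4346, -0.3487, 0.1329]
eef_rot: [3.14, -0.614, -0.267]
force: [0.7, -0.2, 0.4]
grip_width: 0.0279
grip_force: 0.0
top L lat 0.21 butt -0.5 neck-ln -0.41 dark 52.0 th 95.0
top R lat -0.15 butt -0.25 neck-ln -0.26 dark 45.0 th 91.0
top held lat -0.02 butt -1.0 neck-ln -0.92 dark 47.0 th 87.0
side L lat 0.08 butt 0.5 neck-ln 1.26 dark 43.0 th 139.0
side R lat 0.01 butt 0.75 neck-ln 0.42 dark 53.0 th 128.0
side held lat -0.07 butt 0.5 neck-ln 0.25 dark 49.0 th 125.0
rack shift up,y,n mm [ 0.3803 -0.0864  0.2114] [-0.3554  0.6066  0.5315 -0.2823 -0.366  -1.1225  0.4104  0.361   0.3874
 -0.1527 -0.5983 -0.2565]
held shift [-0.5894  0.0019  0.5689] [ 0.0372  0.5974  0.5117 -0.2999 -0.7581 -0.502 ]
move held by [ 0.9697 -0.0883 -0.3575]
```

View pics/e.png

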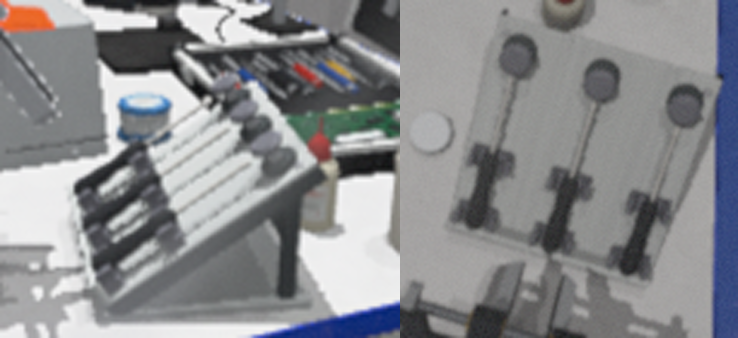

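The driver is home: the released one matches its target within 1 mm, in line with the stored ones. In the top crop the middle plunger head is at about (603,78), and in the side crop its top is at about (243,106). Now I locate the plunger.

```bash
python3 - <<'E'
from plan import *
g=np.load("goal.npz");B=np.c_[g["up"],g["ry"],g["n"]]
T=vision.camera("top");S=vision.camera("side")
c=lambda v,s,o:(v+.5)/s-.5+o
X=tri([ray(T,(c(603-400,2.414,210),c(79,2.414,95))),ray(S,(c(243,3.077,220),c(106,3.073,150)))])
print("hand",X,"s,y,n",B.T@(X-g["o"])*1000)
for nm,p in(("T",T),("S",S)):
    for y in(.066,0,-.066):print(nm,y,[proj(p,g["o"]+s*g["up"]+y*g["ry"]+.026*g["n"])[0].round(1) for s in(.161,.166)])
    for r in silhouettes("middle_plunger",p):
        ys,xs=np.nonzero(r["region"]);print(nm,round(r["score"],2),np.round(r["extent"],1),len(xs),xs.mean().round(1),ys.mean().round(1))
for s in(.163,.165,.167):
    t=g["o"]+s*g["up"]+g["bias"]+.026*g["n"]; print(s,t,delta(t+.02*g["n"],g["G"]))
E
```

```text
hand [ 0.5815 -0.3908  0.1314] s,y,n [167.7537   0.1483  24.8829]
T 0.066 [array([257.3, 121.1]), array([258. , 118.6])]
T 0 [array([292.4, 131.7]), array([293.2, 129.2])]
T -0.066 [array([327.6, 142.4]), array([328.5, 139.9])]
T 0.71 [268.5 166.7 282.4 201.5] 243 275.3 183.5
T 0.54 [284.9 122.2 300.  138.1] 144 292.4 129.5
T 0.46 [230.3  97.7 343.6 209.8] 7818 284.5 153.8
S 0.066 [array([290.4, 176.3]), array([292.1, 175.2])]
S 0 [array([296.6, 185.4]), array([298.4, 184.1])]
S -0.066 [array([303.8, 195.8]), array([305.7, 194.5])]
0.163 [ 0.5778 -0.3872  0.1296] (array([ 0.2402, -0.0008,  0.1336, -0.0003, -0.0005,  0.0005]), 'rows', np.float64(2.7))
0.165 [ 0.5794 -0.3876  0.1308] (array([ 0.2442, -0.0008,  0.1336, -0.0003, -0.0005,  0.0005]), 'rows', np.float64(2.8))
0.167 [ 0.581  -0.3881  0.1319] (array([ 0.2482, -0.0007,  0.1336, -0.0003, -0.0005,  0.0005]), 'rows', np.float64(2.8))
```

```bash
python3 -m pendant "[0.05,0,0,0,0,0,-1, 0.12,0,0,0,0,0,-1, 0.2,0,0,0,0,0,-1, 0.245,0,0,0,0,0,-1, 0.246,0,0.06,0,0,0,-1, 0.246,0,0.11,0,0,0,-1, 0.246,0,0.133,0,0,0,-1, 0.246,0,0.133,0,0,0,-1, 0.246,0,0.133,0,0,0,-1]" && python3 -m pendant "[0,0,0.015,0,0,0,-1, 0,0,0.03,0,0,0,-1, 0,0,0.038,0,0,0,-1, 0,0,0.042,0,0,0,-1, 0,0,0.042,0,0,0,-1]"; python3 - <<'E'
from plan import *
g=np.load("goal.npz");o=status.get_obs();B=np.c_[g["up"],g["ry"],g["n"]]
print("s,y,n",B.T@(np.array(o["ee_pos"])-g["bias"]-g["o"])*1000,"f",B.T@np.array(o["force"]),o["qpos"])
a=vision.camera("side")["pixels"][150:260,220:350,::-1];b=vision.camera("top")["pixels"][95:235,210:350,::-1]
cv2.imwrite("pics/p.png",np.hstack([cv2.resize(a,(400,338),interpolation=2),cv2.resize(b,(338,338),interpolation=2)]))
E
```

```text
time_s: 10.85
ee_pos: [0.5685, -0.3852, 0.1487]
eef_rot: [3.141, -0.613, -0.267]
force: [-0.6, -1.1, 0.5]
grip_width: 0.0009
grip_force: 0.0
time_s: 11.35
ee_pos: [0.5804, -0.3883, 0.1306]
eef_rot: [3.142, -0.612, -0.267]
force: [-0.0, -0.4, 1.1]
grip_width: 0.0006
grip_force: 0.0
s,y,n [165.8605  -0.3696  25.2354] f [ 0.6654 -0.366   0.8207] [-0.745   0.4394  1.6383  0.5136  0.5674  0.7259]
```

View pics/p.png

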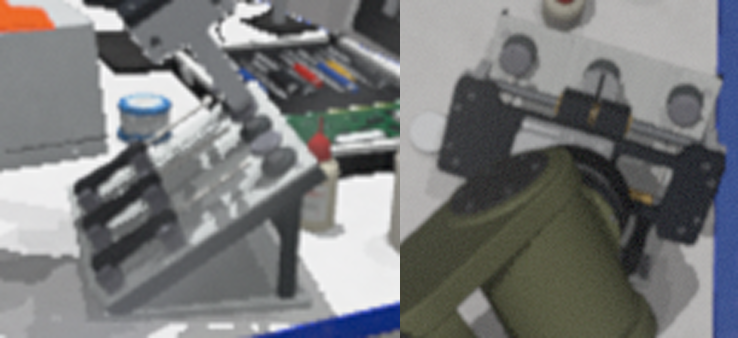

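The closed fingertips are on the middle plunger's head, at top crop (603,75) and side crop (245,100). The driver has not moved. Now I press in small steps.

```bash
python3 -m pendant "[0,0,0.004,0,0,0,-1, 0,0,0.008,0,0,0,-1, 0,0,0.01,0,0,0,-1, 0,0,0.01,0,0,0,-1]"; python3 -m pendant "[0,0,0.002,0,0,0,-1, 0,0,0.004,0,0,0,-1, 0,0,0.005,0,0,0,-1, 0,0,0.005,0,0,0,-1]"; python3 - <<'E'
from plan import *
g=np.load("goal.npz");o=status.get_obs();B=np.c_[g["up"],g["ry"],g["n"]]
print("s,y,n",B.T@(np.array(o["ee_pos"])-g["bias"]-g["o"])*1000,"f",B.T@np.array(o["force"]))
E
```

```text
time_s: 11.85
ee_pos: [0.5833, -0.3892, 0.127]
eef_rot: [3.141, -0.613, -0.267]
force: [-1.8, 0.3, 3.4]
grip_width: 0.0004
grip_force: 2.0
time_s: 12.25
ee_pos: [0.5846, -0.3896, 0.1248]
eef_rot: [3.141, -0.612, -0.267]
force: [-1.8, 0.6, 5.1]
grip_width: 0.0001
grip_force: 2.7
s,y,n [166.1683  -0.4749  17.9919] f [1.3893 0.0741 5.2302]
```

```bash
python3 -m pendant "[0,0,0.002,0,0,0,-1, 0,0,0.004,0,0,0,-1, 0,0,0.004,0,0,0,-1, 0,0,0.004,0,0,0,-1]"; python3 -m pendant "[0,0,0.001,0,0,0,-1, 0,0,0.002,0,0,0,-1, 0,0,0.003,0,0,0,-1, 0,0,0.003,0,0,0,-1]"
```

```text
time_s: 12.65
ee_pos: [0.5854, -0.3898, 0.1239]
eef_rot: [3.141, -0.613, -0.267]
force: [-12.3, 5.2, 13.8]
grip_width: 0.0006
grip_force: 9.7
time_s: 13.05
ee_pos: [0.5858, -0.39, 0.1236]
eef_rot: [3.141, -0.613, -0.266]
force: [-29.3, 13.4, 27.5]
grip_width: 0.0007
grip_force: 20.4
```

The force rose sharply from 5 N to over 18 N with no more travel, so the plunger is at its stop. I retreat and verify.

```bash
python3 -m pendant "[0,0,-0.01,0,0,0,-1, 0,0,-0.03,0,0,0,-1, 0,0,-0.1,0,0,0,-1, 0,0,-0.2,0,0,0,-1, -0.1,0,-0.25,0,0,0,-1, -0.2,0,-0.25,0,0,0,-1, -0.3,0,-0.25,0,0,0,-1, -0.3,0,-0.25,0,0,0,-1, -0.3,0,-0.25,0,0,0,-1]"; python3 rel.py seated; python3 - <<'E'
from h import *
a=vision.camera("side")["pixels"][150:260,220:350,::-1];b=vision.camera("top")["pixels"][95:235,210:350,::-1]
cv2.imwrite("pics/z.png",np.hstack([cv2.resize(a,(400,338),interpolation=2),cv2.resize(b,(338,338),interpolation=2)]))
E
```

```text
time_s: 13.95
ee_pos: [0.3982, -0.3386, 0.1378]
eef_rot: [-3.141, -0.612, -0.269]
force: [-0.3, 0.5, -0.3]
grip_width: 0.0006
grip_force: 0.0
top L lat 0.22 butt -0.5 neck-ln -0.41 dark 52.0 th 92.0
top R lat -0.14 butt -0.25 neck-ln -0.01 dark 44.0 th 89.0
top held lat -0.02 butt -0.75 neck-ln -0.67 dark 47.0 th 88.0
side L lat 0.08 butt 0.5 neck-ln 1.26 dark 43.0 th 137.0
side R lat 0.0 butt 0.75 neck-ln 0.42 dark 52.0 th 128.0
side held lat -0.06 butt 0.75 neck-ln 0.25 dark 48.0 th 126.0
rack shift up,y,n mm [ 0.4793 -0.1095  0.2172] [-0.3509  0.6472  0.576  -0.2825 -0.3299 -1.0848  0.4084  0.4027  0.1831
 -0.1299 -0.557  -0.2132]
held shift [-0.2033  0.0189  0.496 ] [ 0.0307  0.5323  0.4599 -0.2711 -0.8472 -0.3391]
move held by [ 0.6826 -0.1283 -0.2788]
```

View pics/z.png

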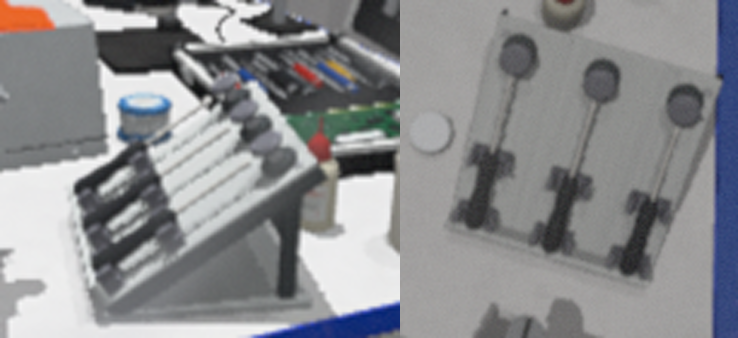

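All three drivers are home. The middle plunger is up again, with its head at top crop (603,78) and side crop (243,106) as before. The arm is clear.

```bash
python3 -c "
from station import order
print(order.hand_in())"
```

```text
the job is handed in; nothing more can be done
None
```

I put the loose screwdriver in the middle cradle, within about 1 mm of home by the cameras, pressed that cradle's plunger to its stop and let it come up, left the stored ones in place, and handed the job in at about 14 s; no verdict came back.

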